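# Fit and lock the julienne insert of the bench slicer

## Robot

A 6-joint arm with a two-finger parallel gripper is mounted at the origin on a cart in front of the work surface, level with it; the furniture and walls round the work are solid. World frame = base frame: x ahead of the robot, y to its left, z up, the work surface at z = 0. Lengths are in mm, angles in rad, forces in N, time in s.
With the tool pointing down it reaches from about 350 to 875 mm from the base axis. Payload 4.2 kg.
Tool frame: the origin (TCP) lies at the very end of the fingers, on their centre line; the grasp point (between the pads) lies 19 mm behind it; z points along the fingers, y is the line along which they close (so a half turn about z gives the same grasp; the last joint's range is limited). The gripper opens to 87 mm and grips with 3 to 60 N. Pads are 19 mm wide; open, the fingers measure 117 mm over their backs; the gripper's body (75 mm by 190 mm) begins 51 mm behind the grasp point.
Start: joints at [1.569, 0.385, 0.008, 0, -1.194, -0.259], TCP at [161.127, 603.852, 222.55] pointing down, gripper open.
Joint ranges: [-3.14, 3.14], [-1.21, 2.06], [-1.07, 1.41], [-3.16, 2.05], [-2.99, -0.16], [-3.1, 3.1]. Speed limits (rad/s): [2.79, 2.79, 3.14, 3.14, 3.14, 3.14].

## Interface

Orientations are given as a 3x3 rotation matrix whose columns are the frame's x, y, z axes.
In Python, from station import sensors, cams, workorder gives the robot as it stands.
- The arm moves only by the shell command python3 -m pendant 'ROWS' [OPENING] [FORCE]. ROWS is JSON, a list that holds one entry, the list of rows, each a list of 4 numbers: the shift along the tool's x, y, z in m, then the turn about the tool's z in degrees. A call has 1 to 10 rows; each row shifts and turns the commanded pose from where the row before left it, along the tool's axes as they then stand; what a row does not reach is not made up. A row lasts 1/8 s, in which the tool goes at most 62.5 mm and 10.7 degrees, less where a joint would pass 70% of its speed; a pose out of reach is approached as far as the arm can. A call is refused whole if a number of a shift passes 0.0625 or a number of a turn 10.7, either way. A call with a gripper value outside its range is refused whole. OPENING is the opening, from 0 (shut) to 1 (fully open), set as the call begins (- or left out, the last holds). The fingers move at their own pace and stop on an object; FORCE is the grip in N (left out, the last holds). Time passes only in rows, so rows that do not move let the fingers close. It gives the time, the measured TCP pose, the force, the opening and the grip force at its end, in the units of the state.
- sensors.get_state(): the state, without advancing time (a new reading comes with each control period).
- cams.get_image(name): name is "side" or "top" or "wrist"; returns a dict with "frame" (480x640x3 uint8, red, green, blue), "z_map" (480x640 float32, mm along the optical axis (not along the pixel's ray), 0 where there is no reading), "mtx" (3x3 intrinsics, pixels), "R" (3x3) and "t" (3): a world point X has camera coordinates R X + t. Camera axes: x right, y down, z forward; pixel columns grow to the right and rows downward; lengths in mm; the calibration is good to about 2 mm. A picture is of the moment at which its call begins.
- workorder.finish_job(): hands the job in; it is judged then, once.
The state is a dict: "t": time; "joint_pos": joint angles; "dq": joint speeds; "effort": joint torques, N m; "ee_pos": TCP position; "eef_rot": TCP orientation; "contact_force": force on the tool from outside, world axes, zero at the start; "torque": the same for the moment, N m; "gripper_width": finger opening in mm; "grip_force": force on a finger pad.
Only numpy, scipy, OpenCV 4.12 (cv2) and the standard library are available. Lean on these libraries where they do the work, as an engineer would, in place of code of your own. Each camera call takes 0.05 s, during which the arm holds its last target. There are 200 camera calls.

## Task

Get the bench vegetable slicer ready for julienne: swing its latch out of the way, push the loose julienne insert along the feed deck into its bay until it sits flat and fully home against the stop, then swing the latch fully shut behind the insert's upright tab so that it cannot slide back out. Leave the three ramekins beside it where they stand.

Things in the scene. Friction and masses are not known exactly. Their poses are not given: they have to be found in the camera images.
- slicer: Low metal bench slicer (mandoline), fixed, 380 x 176 mm, side beams 69 mm high. Origin on the counter under its middle; +x along the slide from the open feed end (x -200 mm, robot side) to the V-blade end, +y the latch side, z up. Floor of deck and bay 50 mm above the counter. Feed deck 160 mm wide for x -200 to -65; flared guides narrow it to the 104 mm wide bay at x -5; stop bar at x 115 mm.
- bay_home (a point): Point on the bay floor, fixed to the slicer (axes as the slicer's), where the insert's origin lies when the insert is fully home against the stop: slicer x = 55 mm, y = 0, z = 50 mm. Lips 65 to 69 mm above the counter overhang the bay 6 mm on each side and keep the insert down.
- insert: Loose black julienne insert, 0.28 kg: flat plate 120 (x) x 100 (y) x 12 mm, nose corners cut back, steel comb near its front (+x) end. Across its back part stands a push tab 80 mm wide, 8 mm thick, middle at x = -35 mm, top 41 mm above the underside; 21 mm of plate lie behind it. Origin: centre of the underside. At first it lies on the feed deck, askew, its tab behind the latch's sweep.
- insert_tab (a point): Middle of the back (-x) face of the insert's push tab, 12 mm above the top of the plate.
- latch (a joint): Latch angle, rad. 0 = fully shut: its bar lies across the bay towards the slicer's -y, just behind where the tab of a home insert stands. Grows as it opens, clockwise from above (bar swings over the feed deck towards -x), to 1.7 = fully open along the side beam, clear of the tab's way. Stays where it is left (1 N at the knob). Starts shut or partly shut (below 0.6), so the tab cannot pass.
- latch_hinge (a point): Pivot of the latch (upright axis) on the +y guide rail, at slicer x = 3 mm, y = 70 mm; this point is 96 mm above the counter. The latch's bar is 18 mm wide, 7 mm thick, 78 mm long, underside 71 mm above the counter: it passes over the insert's plate (top at 62 mm) but not over its tab (top at 91 mm).
- latch_knob (a point): Middle of the latch's black upright knob, 20 mm in diameter, from 78 to 108 mm above the counter; this point is 96 mm above the counter and 87 mm from the hinge axis. With the latch shut it is at slicer x = -45 mm, y = -2 mm (a bent arm carries it back from the end of the bar).
- salt_ramekin: White ramekin, 70 mm wide, 42 mm high, standing on the counter beside the slicer. Origin: centre of its underside. Bystander.
- stone_cup: Grey-brown stoneware ramekin, 68 mm wide, 62 mm high, standing beside the slicer. Origin: centre of its underside. Bystander.
- chili_ramekin: Small dark ramekin of chili, 58 mm wide, 34 mm high, standing beside the slicer. Origin: centre of its underside. Bystander.
Not all that is in view belongs to the job. There is more than one size of the insert; the job needs the larger.

How it is judged:
By the outcome, as a careful person would: the job done as asked, in the order asked, and still so for the second after the job is handed in, with the robot touching nothing.
It also fails if it takes over 58 s, if anything falls off the work surface, if the arm or the gripper's body presses on something with over 40 N, if the wrist force passes 120 N, or if a joint passes its speed limit or range.

## Working session

There is one attempt and no reset: what is moved stays moved. The work goes in short steps, Python scripts to look and compute and a shell command to move; the robot and the scene stay as the last step left them, time stands still between calls to the robot, and variables do not carry over. Pictures are saved under pics/ and viewed, at most 10 in all, crops included, and the job is handed in when it is done.

```bash
mkdir -p pics
cat > h.py <<'E'
import numpy as np, cv2
from station import sensors, cams, workorder
def grab(n):
    d=cams.get_image(n); np.savez(f'pics/{n}.npz',**d); return d
def pts(d):
    z=d['z_map'].astype(float); v,u=np.indices(z.shape); K=np.array(d['mtx'])
    c=np.stack([(u-K[0,2])/K[0,0]*z,(v-K[1,2])/K[1,1]*z,z],-1)
    return (c-np.array(d['t']))@np.array(d['R'])
def ray(d,u,v,h):
    K,R,t=map(np.array,(d['mtx'],d['R'],d['t'])); r=R.T@np.linalg.inv(K)@[u,v,1]; o=-R.T@t
    return o+r*(h-o[2])/r[2]
def save(d,f): cv2.imwrite('pics/'+f,d['frame'][:,:,::-1])
E
python3 - <<'E'
from h import *
for n in('top','side'):
    d=grab(n); save(d,n+'1.png'); print(n,np.round(-np.array(d['R']).T@d['t']))
s=sensors.get_state(); print(s['t'],np.round(s['eef_rot'],3),s['contact_force'],s['gripper_width'])
E
```

```text
top [ 466. -309.  926.]
side [529. 577. 587.]
0.1 [[ 0.966 -0.258 -0.   ]
 [-0.258 -0.966 -0.002]
 [ 0.     0.002 -1.   ]] [-0.20847136 -0.74897565 -0.05899658] 87.11169453659556
```

View pics/top1.png

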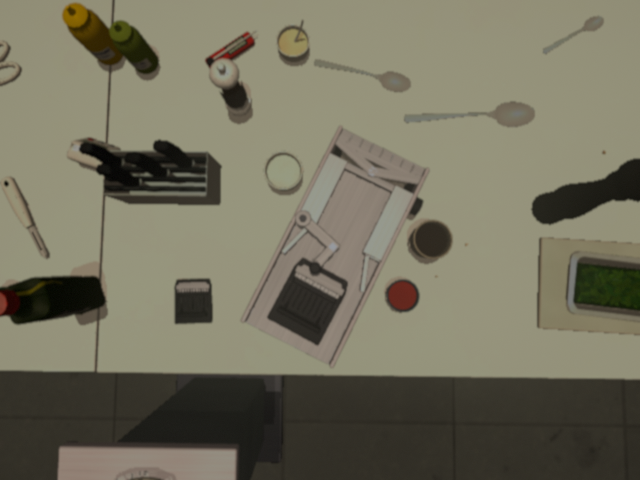

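View pics/side1.png

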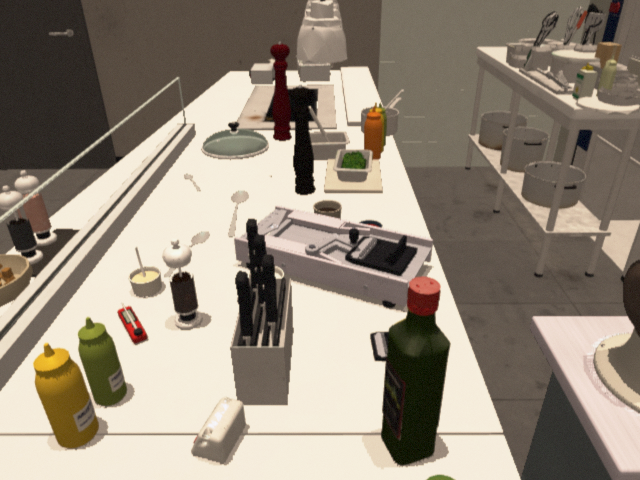

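The top view shows the slicer from about (340,127) to (332,366). Its open feed end is at lower right, the latch hinge at (303,218), the bar end at (333,247) and the knob at (315,268). There are two candidate inserts: one on the deck at (310,300), and a smaller one on the counter at (193,300). The deck one is larger and lies on the feed deck, so it fits the description. I'll confirm that in a crop while measuring.

Run:
```python
from h import *
d=dict(np.load('pics/top.npz')); P=pts(d)
save_=cv2.resize(d['frame'][120:372,170:460,::-1],None,fx=2.3,fy=2.3,interpolation=cv2.INTER_CUBIC); save_=cv2.convertScaleAbs(save_,alpha=1.5); cv2.imwrite('pics/crop1.png',save_)
x,y,z=P[...,0],P[...,1],P[...,2]
print('world per px',P[300,310],P[200,310],P[300,400])
print('counter z',np.median(z[20:60,450:530]))
sl=((z>40)&(z<74)).astype(np.uint8); sl[:, :235]=0; sl[:,435:]=0; sl[:120]=0; sl[370:]=0
n,l,st,c=cv2.connectedComponentsWithStats(sl); k=1+np.argmax(st[1:,4]); print(st[k])
q=P[l==k][:,:2].astype(np.float32); r=cv2.minAreaRect(q); print('slicer rect',r, cv2.boxPoints(r))
for h in [(87,94),(100,112)]:
    m=((z>h[0])&(z<h[1])).astype(np.uint8); m[:, :235]=0; m[:,435:]=0; m[:120]=0;m[370:]=0
    n,l,st,c=cv2.connectedComponentsWithStats(m)
    for i in range(1,n):
        if st[i,4]>8: q=P[l==i]; print(h,st[i],c[i].round(1),q.mean(0).round(1), cv2.minAreaRect(q[:,:2].astype(np.float32)))
```

```text
world per px [ 418.02152687 -290.84872948   65.52486697] [ 589.05899243 -288.70115709   66.96519727] [ 417.50332922 -450.24329085   22.59364234]
counter z -0.020165949288447345
[  241   125   189   243 20864]
slicer rect ((510.5193786621094, -341.9055480957031), (194.18341064453125, 379.18743896484375), 64.01945495605469) [[ 297.5529  -346.13092]
 [ 638.4207  -512.24   ]
 [ 723.48584 -337.68018]
 [ 382.61804 -171.5711 ]]
(87, 94) [277 307  44  26 230] [298.  319.5] [ 387.4 -272.1   90.3] ((387.1618347167969, -272.33612060546875), (79.59454345703125, 8.259049415588379), 62.43181610107422)
(100, 112) [309 262  12  12 113] [314.5 267.4] [ 472.9 -298.4  107.3] ((472.790283203125, -298.3341064453125), (17.88083839416504, 17.93492889404297), 0.6321222186088562)
```

View pics/crop1.png

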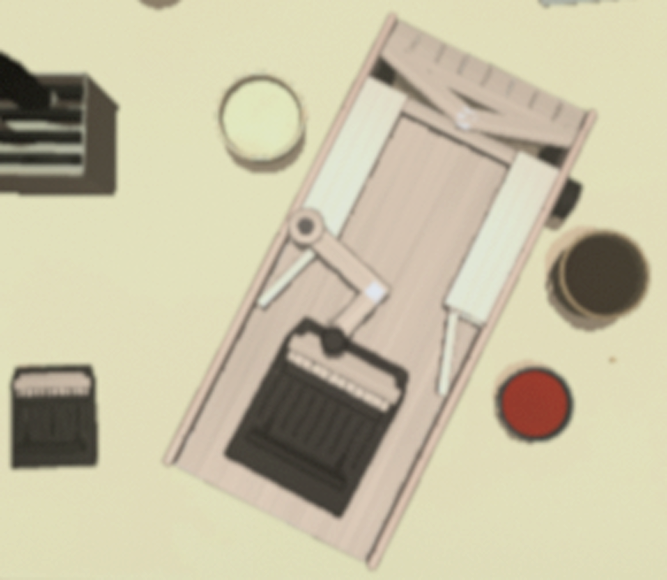

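The crop confirms the job's insert is the one on the deck. It is clearly larger, about 1.5 times the one at (193,300), and its tab lies behind the latch knob. The black knob on the slicer's right side skewed the width, so I'll fix the slicer frame from its left beam and the hinge.

```bash
cat >> h.py <<'E'
def rim(P,lo,hi,box):
    m=((P[...,2]>lo)&(P[...,2]<hi)).astype(np.uint8); M=np.zeros_like(m); a,b,c,e=box; M[b:e,a:c]=m[b:e,a:c]; return M>0
E
python3 - <<'E'
from h import *
d=dict(np.load('pics/top.npz')); P=pts(d); z=P[...,2]
# left & right beam edges: per image row outermost px with z 64..72
L=[];R=[];
for v in range(140,350):
    u=np.where((z[v,236:440]>66)&(z[v,236:440]<72))[0]+236
    if len(u): L.append(P[v,u[0]]); R.append(P[v,u[-1]])
for E_ in (L,R):
    E_=np.array(E_)[:,:2]; 
    for _ in range(4):
        vx,vy,x0,y0=cv2.fitLine(E_.astype(np.float32),cv2.DIST_HUBER,0,.01,.01).ravel()
        res=(E_-[x0,y0])@[-vy,vx]; k=abs(res)<3; E_=E_[k]
    print(len(E_),np.degrees(np.arctan2(vy,vx)),x0,y0)
a=np.radians(-26.0); X=np.array([np.cos(a),np.sin(a)]);Y=np.array([-X[1],X[0]])
q=P[rim(P,40,74,(235,120,430,370))]; print('x extents',np.percentile(q[:,:2]@X,[0.1,.5,99.5,99.9]),'y',np.percentile(q[:,:2]@Y,[.5,99.5]))
print('hinge z',z[212:226:2,297:311:2].round(0))
m=rim(P,76,99,(290,205,318,232)); print('hinge',P[m].mean(0), np.percentile(P[m][:,2],[10,50,90]))
m=rim(P,76.5,82,(290,205,350,275)); print('bar',m.sum(),cv2.minAreaRect(P[m][:,:2].astype(np.float32)))
# insert: dark px on deck
f=d['frame'].max(2); m=rim(P,56,68,(255,255,360,350))&(f<70); m=cv2.morphologyEx(m.astype(np.uint8),cv2.MORPH_OPEN,np.ones((3,3)))>0
q=P[m]; print('insert',cv2.minAreaRect(q[:,:2].astype(np.float32)))
for n,b,lo,hi in (('salt',(260,148,305,195),36,46),('stone',(408,215,455,262),55,66),('chili',(383,275,422,315),22,38)):
    m=rim(P,lo,hi,b); print(n,cv2.minEnclosingCircle(P[m][:,:2].astype(np.float32)))
E
```

```text
182 -25.875317 537.4446 -248.9036
182 -25.950184 490.44476 -418.6685
x extents [419.67589845 421.16142234 795.1062503  796.75270049] y [-214.53306988   65.38626217]
hinge z [[80. 80. 80. 82. 82. 82. 69.]
 [81. 83. 78. 82. 81. 82. 81.]
 [78. 82. 86. 84. 84. 79. 83.]
 [81. 82. 85. 82. 83. 80. 79.]
 [82. 83. 84. 85. 80. 80. 81.]
 [79. 81. 83. 80. 80. 81. 82.]
 [50. 80. 83. 82. 78. 80. 80.]]
hinge [ 552.26714224 -281.95337984   80.35026554] [77.25422001 80.22263074 83.5247729 ]
bar 613 ((524.8666381835938, -291.03375244140625), (92.7184066772461, 51.466156005859375), 44.63502883911133)
insert ((417.6373291015625, -288.335205078125), (97.15680694580078, 117.48772430419922), 62.593936920166016)
salt ((647.3153076171875, -238.49285888671875), 35.421051025390625)
stone ((525.2349853515625, -500.3007507324219), 34.32056427001953)
chili ((426.677734375, -453.4452209472656), 29.16240692138672)
```

```bash
cat >> h.py <<'E'
X=np.array([.8995,-.4370]);Y=np.array([.4370,.8995]);O=np.array([522.9,-338.1])
def sl(p): p=np.asarray(p,float); r=p[...,:2]-O; return np.stack([r@X,r@Y],-1)
E
python3 - <<'E'
from h import *
A=np.concatenate([pts(dict(np.load(f'pics/{n}.npz'))).reshape(-1,3) for n in('top','side')])
for y0 in range(-520,760,80):
    row=[]
    for x0 in range(160,820,60):
        k=A[(A[:,0]>=x0)&(A[:,0]<x0+60)&(A[:,1]>=y0)&(A[:,1]<y0+80)&(A[:,2]>-5)]
        row.append(int(k[:,2].max()) if len(k) else -1)
    print(y0,row)
d=dict(np.load('pics/top.npz')); print('hinge',sl(ray(d,302.6,218.3,84)),'knob',sl([472.8,-298.3]))
E
```

```text
-520 [-1, -1, 5, 36, 37, 64, 72, 73, 71, 12, 15]
-440 [-1, -1, 5, 71, 71, 73, 73, 73, 67, 63, 11]
-360 [-1, -1, 71, 94, 72, 925, 86, 72, 74, 71, 5]
-280 [-1, -1, 53, 94, 93, 72, 86, 71, 45, 5, 5]
-200 [-1, -1, 4, 71, 71, 4, 4, 117, 117, 151, 175]
-120 [-1, -1, 3, 31, 16, 6, 4, 243, 245, 5, 5]
-40 [-1, -3, 5, 4, 7, 4, 4, 238, 225, 4, 4]
40 [-1, -1, 4, 208, 270, 3, 5, 221, 220, 25, 4]
120 [-1, -1, 3, 209, 269, 12, 3, 5, 54, 37, 4]
200 [-1, -1, 3, 107, 107, 12, 18, 19, 5, 4, 4]
280 [-1, -1, -1, -1, 1, 3, 3, 13, 3, 3, 13]
360 [-1, -1, -1, -1, -1, -1, -1, -1, -1, -1, -1]
440 [-1, -1, -1, -1, -1, -1, -1, -1, -1, -1, -1]
520 [-1, -1, -1, -1, -1, -1, 587, -1, -1, -1, -1]
600 [-1, -1, -1, -1, -1, -1, -1, -1, -1, -1, -1]
680 [-1, -1, -1, -1, -1, -1, -1, -1, -1, -1, -1]
hinge [ 2.5300208  69.12596499] knob [-62.45755  13.9064 ]
```

Hinge and knob agree with the slicer frame, putting the latch at about 0.28 rad. A bottle (270 mm) and the knife block (245 mm) stand on the route, so I go over them. After turning 11°, tool x is slicer +x and tool y is slicer −y.

```bash
python3 -m pendant '[[[0,0,-0.03,5.5],[0,0,-0.03,5.45],[0.038,0.031,-0.015,0],[0.038,0.031,-0.015,0],[0.038,0.031,-0.015,0],[0.038,0.031,-0.015,0],[0.038,0.031,-0.015,0],[0.038,0.031,-0.015,0],[0.038,0.031,0,0],[0.038,0.031,0,0]]]' 0.7 15
cat > w.py <<'E'
from h import *
s=sensors.get_state(); r=np.array(s['eef_rot']); print('t',round(s['t'],2),'slicer',sl(s['ee_pos']).round(1),'z',round(s['ee_pos'][2],1),'yaw_rel',round(np.degrees(np.arctan2(r[1,0],r[0,0]))+25.91,2),'F',np.round(s['contact_force'],1),'w',round(s['gripper_width'],1),np.round(s['ee_pos'],1))
E
python3 w.py
```

```text
t: 1.35
ee_pos: [326.5, 246.4, 372.5]
eef_rot: [[0.9, -0.436, -0.0], [-0.436, -0.9, 0.0], [-0.0, -0.0, -1.0]]
contact_force: [0.5, 0.1, -0.3]
gripper_width: 60.8
grip_force: 0.0
t 1.35 slicer [-432.1  439.9] z 372.5 yaw_rel 0.05 F [ 0.5  0.1 -0.3] w 60.8 [326.5 246.4 372.5]
```

```bash
python3 -m pendant '[[[0.037,0.0426,0,0],[0.037,0.0426,0,0],[0.037,0.0426,0,0],[0.037,0.0426,0,0],[0.037,0.0426,0,0],[0.037,0.0426,0,0],[0.037,0.0426,0.024,0],[0.037,0.0426,0.024,0],[0.037,0.0426,0.024,0],[0.034,0.040,0.024,0]]]' >/dev/null; python3 -m pendant '[[[0,0,0.05,0],[0,0,0.05,0],[0,0,0,0]]]'; python3 w.py
python3 - <<'E'
from h import *
d=grab('top');save(d,'t2.png');d=grab('wrist');save(d,'w2.png')
P=pts(d);z=P[...,2];m=(z>100)&(z<112);m=cv2.morphologyEx(m.astype(np.uint8),cv2.MORPH_OPEN,np.ones((5,5)))>0
n,l,st,c=cv2.connectedComponentsWithStats(m.astype(np.uint8))
for i in range(1,n):
    if st[i,4]>50: print(st[i],sl(P[l==i].mean(0)),P[l==i][:,2].mean())
E
```

```text
t: 2.98
ee_pos: [468.5, -292.3, 172.4]
eef_rot: [[0.899, -0.438, -0.01], [-0.438, -0.899, 0.004], [-0.011, 0.001, -1.0]]
contact_force: [-1.3, -0.5, 0.3]
gripper_width: 61.2
grip_force: 0.0
t 2.98 slicer [-68.9  17.4] z 172.4 yaw_rel -0.04 F [-1.3 -0.5  0.3] w 61.2 [ 468.5 -292.3  172.4]
[307 236  31  30 719] [-61.25803427  15.12352545] 106.33243794877305
```

View pics/w2.png

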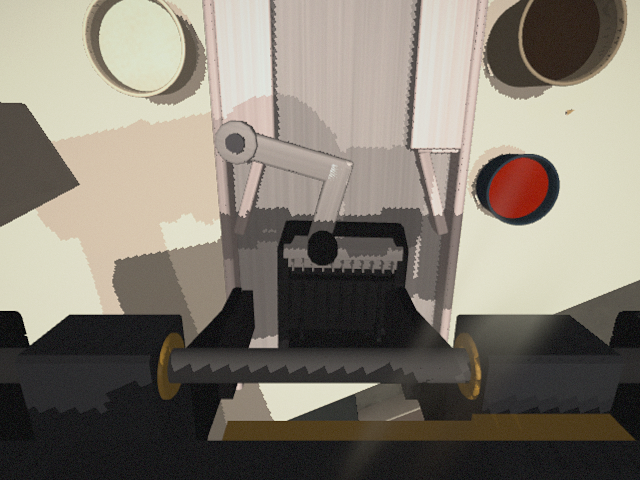

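The wrist view shows the knob at (322,248), centred between the open fingers, with the slicer aligned to the image. I'll descend over the knob and grip it.

```bash
python3 -m pendant '[[[0.007,0.003,0.045,0],[0,0,0.042,0],[0,0,0,0]]]' 0.55 12; python3 -m pendant '[[[0,0,0,0],[0,0,0,0],[0,0,0,0]]]' 0.15 12 ; python3 w.py
```

```text
t: 3.45
ee_pos: [476.2, -298.6, 89.4]
eef_rot: [[0.9, -0.436, -0.002], [-0.436, -0.9, 0.001], [-0.002, 0.0, -1.0]]
contact_force: [0.5, -0.5, 0.9]
gripper_width: 49.0
grip_force: 0.0
t: 3.82
ee_pos: [477.5, -299.2, 91.3]
eef_rot: [[0.9, -0.437, 0.003], [-0.437, -0.9, -0.001], [0.003, -0.0, -1.0]]
contact_force: [-0.7, -0.2, -0.7]
gripper_width: 25.9
grip_force: 0.0
t 3.83 slicer [-57.9  15.1] z 91.3 yaw_rel 0.03 F [-0.7 -0.2 -0.7] w 25.9 [ 477.5 -299.2   91.3]
```

```bash
python3 -m pendant '[[[-0.004,0,0.005,0],[0,0,0,0],[0,0,0,0]]]' 0.1 12; python3 w.py
```

```text
t: 4.2
ee_pos: [475.7, -298.3, 87.3]
eef_rot: [[0.9, -0.435, 0.007], [-0.435, -0.9, -0.003], [0.008, 0.0, -1.0]]
contact_force: [0.4, -0.5, 7.6]
gripper_width: 19.5
grip_force: 12.0
t 4.2 slicer [-59.8  15.2] z 87.3 yaw_rel 0.12 F [ 0.4 -0.5  7.6] w 19.5 [ 475.7 -298.3   87.3]
```

```bash
python3 -m pendant '[[[0,0,-0.002,0],[-0.0088,-0.0123,0,0],[-0.0065,-0.0137,0,0],[-0.004,-0.0146,0,0],[-0.0015,-0.0151,0,0],[0.0012,-0.0152,0,0],[0,0,0,0]]]'; python3 w.py
```

```text
t: 5.08
ee_pos: [484.2, -223.1, 86.4]
eef_rot: [[0.9, -0.436, -0.005], [-0.436, -0.9, 0.001], [-0.005, 0.001, -1.0]]
contact_force: [-3.2, 2.9, 6.7]
gripper_width: 19.5
grip_force: 12.0
t 5.08 slicer [-85.   86.5] z 86.4 yaw_rel 0.09 F [-3.2  2.9  6.7] w 19.5 [ 484.2 -223.1   86.4]
```

```bash
python3 -m pendant '[[[0.0038,-0.0146,0,0],[0.0063,-0.0138,0,0],[0.0086,-0.0125,0,0],[0.002,-0.0025,0,0],[0.0015,-0.002,0,0],[0,0,0,0]]]'; python3 w.py
```

```text
t: 5.82
ee_pos: [521.8, -194.7, 85.7]
eef_rot: [[0.899, -0.437, -0.011], [-0.437, -0.9, -0.001], [-0.01, 0.005, -1.0]]
contact_force: [-10.2, -5.8, 6.5]
gripper_width: 19.6
grip_force: 12.0
t 5.83 slicer [-63.7 128.5] z 85.7 yaw_rel 0.01 F [-10.2  -5.8   6.5] w 19.6 [ 521.8 -194.7   85.7]
```

Latch is against its open stop. I'll release it, lift, and go behind the tab.

```bash
python3 -m pendant '[[[-0.0015,0.002,0,0],[0,0,0,0],[0,0,0,0],[0,0,-0.04,0],[0,0,-0.03,0],[-0.037,0.043,0,0],[-0.037,0.043,0,0],[-0.037,0.043,0,0],[0,0,0,0],[0,0,0,0]]]' 0.45 ; python3 w.py
python3 - <<'E'
from h import *
d=grab('top');save(d,'t3.png'); P=pts(d)
for lo,hi in ((86,95),(102,112)):
    m=rim(P,lo,hi,(230,190,350,350)); n,l,st,c=cv2.connectedComponentsWithStats(m.astype(np.uint8))
    for i in range(1,n):
        if st[i,4]>30: print(lo,st[i],sl(P[l==i].mean(0)).round(1))
E
```

```text
t: 7.08
ee_pos: [368.8, -262.6, 157.1]
eef_rot: [[0.9, -0.437, 0.002], [-0.437, -0.9, -0.001], [0.002, -0.0, -1.0]]
contact_force: [0.3, 0.4, 0.1]
gripper_width: 39.0
grip_force: 0.0
t 7.08 slicer [-171.6    0.5] z 157.1 yaw_rel 0.03 F [0.3 0.4 0.1] w 39.0 [ 368.8 -262.6  157.1]
86 [278 307  38  23 172] [-150.3    0.8]
102 [248 230  12  13 109] [-61.3 126.1]
```

View pics/t3.png

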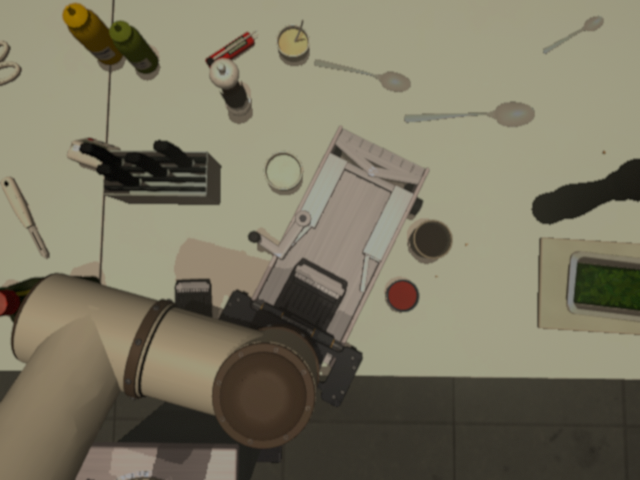

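The latch knob is now at (254,237), fully open, and the insert is unmoved. The arm's elbow hangs over the bottle, so I'm checking its height before descending.

Run:
```python
from h import *
d=dict(np.load('pics/top.npz')); P=pts(d); A=P.reshape(-1,3)
for v,u in ((300,30),(300,60),(300,90),(320,60),(330,130),(340,180)): print(u,v,P[v,u].round(0))
k=(A[:,0]>370)&(A[:,2]>280); q=A[k]; print('arm pts x>370: ',[(int(y),int(q[(q[:,1]>y)&(q[:,1]<y+30)][:,0].max(initial=0)),) for y in range(-200,200,30)])
d=grab('side'); save(d,'s3.png')
```

```text
30 300 [439. -65. 501.]
60 300 [439. -88. 497.]
90 300 [ 439. -111.  492.]
60 320 [423. -93. 504.]
130 330 [ 415. -150.  500.]
180 340 [ 407. -191.  496.]
arm pts x>370:  [(-200, 438), (-170, 443), (-140, 451), (-110, 459), (-80, 461), (-50, 405), (-20, 0), (10, 0), (40, 0), (70, 0), (100, 0), (130, 0), (160, 0), (190, 0)]
```

View pics/s3.png

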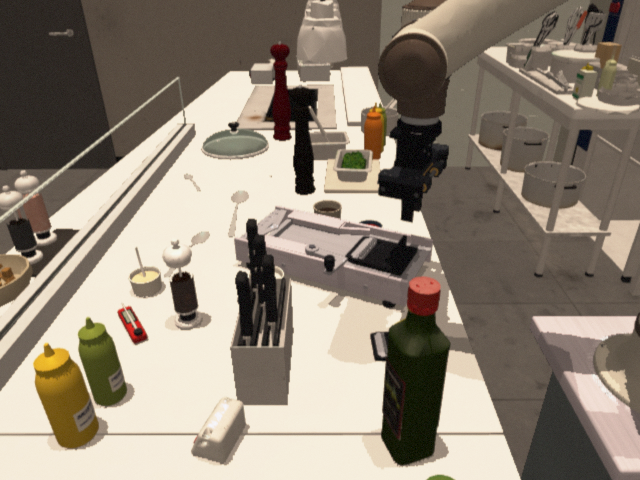

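The side view shows the arm at (415,60) well above and beyond the bottle at (415,380), so it's clear. I'll descend to z≈70 and start the push.

```bash
python3 -m pendant '[[[-0.002,0,0.043,0],[0,0,0.043,0],[0,0,0,0],[0,0,0,0]]]' 0.45 ; python3 w.py; python3 -m pendant '[[[0.01,0,0,0],[0.01,0,0,0],[0.01,0,0,0],[0.01,0,0,0],[0,0,0,0]]]'|grep force; python3 w.py
```

```text
t: 7.68
ee_pos: [367.7, -261.8, 71.6]
eef_rot: [[0.9, -0.435, 0.002], [-0.435, -0.9, -0.001], [0.002, 0.0, -1.0]]
contact_force: [0.8, 0.5, 0.3]
gripper_width: 39.0
grip_force: 0.0
t 7.67 slicer [-173.     0.8] z 71.6 yaw_rel 0.11 F [0.8 0.5 0.3] w 39.0 [ 367.7 -261.8   71.6]
contact_force: [0.0, -0.5, -0.2]
grip_force: 0.0
t 8.3 slicer [-133.4    0.3] z 70.6 yaw_rel 0.01 F [ 0.  -0.5 -0.2] w 39.0 [ 403.1 -279.5   70.6]
```

```bash
python3 -m pendant '[[[0.012,0,0,0],[0.012,0,0,0],[0.012,0,0,0],[0.012,0,0,0],[0.012,0,0,0]]]'|grep contact; python3 -m pendant '[[[0.012,0,0,0],[0.012,0,0,0]]]'|grep contact; python3 w.py
python3 - <<'E'
from h import *
d=grab('wrist');save(d,'w4.png')
E
```

```text
contact_force: [-0.5, 0.6, -0.2]
contact_force: [-0.3, -0.0, 0.2]
t 9.18 slicer [-49.9   0.3] z 70.5 yaw_rel 0.02 F [-0.3 -0.   0.2] w 39.2 [ 478.1 -316.    70.5]
```

View pics/w4.png

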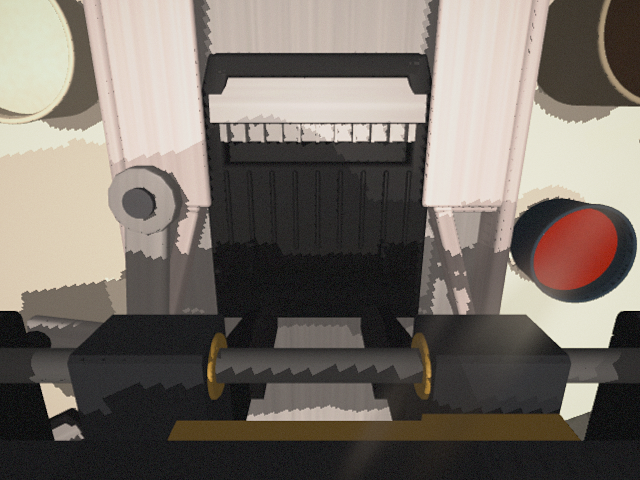

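The wrist view shows the insert straight between the lips, nose edge at row 60 and sides at columns 207 and 430. I'll carry on to the stop.

```bash
python3 -m pendant '[[[0.012,0,0,0],[0.012,0,0,0],[0.012,0,0,0],[0.01,0,0,0]]]'|grep contact; python3 -m pendant '[[[0.006,0,0,0],[0.005,0,0,0],[0,0,0,0]]]'|grep contact; python3 w.py
```

```text
contact_force: [-0.2, 0.8, 0.4]
contact_force: [-4.9, 2.6, 1.6]
t 10.1 slicer [5.  0.2] z 70.3 yaw_rel -0.0 F [-4.9  2.6  1.6] w 39.1 [ 527.5 -340.1   70.3]
```

Contact is starting. I'll press on in small steps.

```bash
python3 -m pendant '[[[0.003,0,0,0],[0.003,0,0,0],[0,0,0,0]]]'|grep contact; python3 w.py
```

```text
contact_force: [-12.6, 9.2, 12.0]
t 10.47 slicer [5.  0.2] z 70.3 yaw_rel -0.03 F [-12.6   9.2  12. ] w 39.1 [ 527.5 -340.1   70.3]
```

```bash
python3 -m pendant '[[[0.003,0,0,0],[0,0,0,0]]]'|grep contact; python3 w.py; python3 -m pendant '[[[-0.02,0,0,0],[0,0,-0.045,0],[0,0,-0.045,0],[-0.028,-0.043,0,0],[-0.028,-0.043,0,0],[0,-0.042,0,0],[0,0,0,0],[0,0,0,0]]]' 0.55|grep contact; python3 w.py
python3 - <<'E'
from h import *
d=grab('top');save(d,'t5.png'); P=pts(d)
m=rim(P,86,95,(290,190,420,300)); n,l,st,c=cv2.connectedComponentsWithStats(m.astype(np.uint8))
for i in range(1,n):
    if st[i,4]>30: q=P[l==i]; print('tab',st[i],sl(q.mean(0)).round(1),q[:,2].mean(),cv2.minAreaRect(sl(q).astype(np.float32)))
d=grab('wrist');save(d,'w5.png');P=pts(d)
for lo,hi in ((86,95),(102,112)):
    m=rim(P,lo,hi,(0,0,640,330)); n,l,st,c=cv2.connectedComponentsWithStats(m.astype(np.uint8))
    for i in range(1,n):
        if st[i,4]>200: print(lo,st[i],sl(P[l==i].mean(0)).round(1))
E
```

```text
contact_force: [-17.7, 14.3, 16.2]
t 10.72 slicer [5.  0.1] z 70.3 yaw_rel -0.05 F [-17.7  14.3  16.2] w 39.1 [ 527.4 -340.2   70.3]
contact_force: [0.2, 0.4, -0.5]
t 11.72 slicer [-60.2 128.4] z 160.7 yaw_rel 0.04 F [ 0.2  0.4 -0.5] w 48.1 [ 524.8 -196.3  160.7]
tab [323 215  44  24 226] [20.6 -0.5] 90.58278859626157 ((20.707300186157227, -0.3908843994140625), (78.93537139892578, 7.744896411895752), 89.75641632080078)
86 [ 83 109  79 117 960] [ -2.9 243. ]
86 [ 468  119  140   15 2064] [20.1  1.7]
86 [  0 123  70  41 334] [ 10.4 292.4]
102 [  65  109   88  125 1340] [ -2.8 243. ]
102 [  0 115  66  41 429] [ 15.7 281.4]
102 [  4 170  96  52 266] [-17.3 277.9]
102 [302 252  32  32 781] [-60.8 128. ]
```

View pics/w5.png

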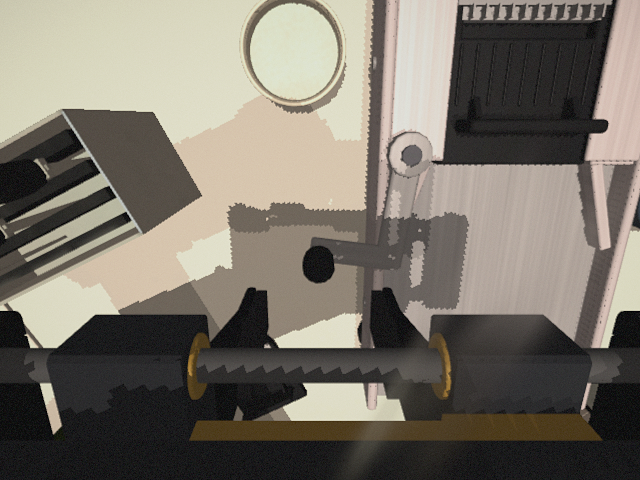

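The tab is at slicer (20.6, −0.5), top at 90.6 mm and square to the slicer, so the insert is home and flat. The knob is at (318,264), between the fingers. I'll descend, grip and close the latch.

```bash
python3 -m pendant '[[[-0.001,0,0.037,0],[0,0,0.036,0],[0,0,0,0]]]' 0.55 12 |grep contact; python3 -m pendant '[[[0,0,0,0],[0,0,0,0],[0,0,0,0],[0,0,0,0],[0,0,0,0]]]' 0.1 15 |grep force; python3 w.py
```

```text
contact_force: [0.2, -0.9, -0.5]
contact_force: [-1.0, -0.1, 3.7]
grip_force: 15.0
t 12.82 slicer [-61.3 128.3] z 88.4 yaw_rel 0.04 F [-1.  -0.1  3.7] w 19.7 [ 523.8 -195.9   88.4]
```

```bash
python3 -m pendant '[[[-0.0015,0.0019,0,0],[-0.0086,0.0125,0,0],[-0.0063,0.0138,0,0],[-0.0038,0.0146,0,0],[-0.0012,0.0152,0,0],[0.0015,0.0151,0,0],[0,0,0,0]]]'|grep force; python3 w.py;  python3 -m pendant '[[[0.004,0.0146,0,0],[0.0065,0.0137,0,0],[0.0088,0.0123,0,0],[0.0084,0.0086,0,0],[0.0095,0.0073,0,0],[0,0,0,0]]]'|grep force; python3 w.py
```

```text
contact_force: [-3.0, 2.6, 6.4]
grip_force: 15.0
t 13.7 slicer [-82.   53.9] z 87.8 yaw_rel -0.03 F [-3.   2.6  6.4] w 19.6 [ 472.7 -253.8   87.8]
contact_force: [-0.2, 8.4, 7.6]
grip_force: 15.0
t 14.45 slicer [-45.   -0.8] z 87.2 yaw_rel -0.11 F [-0.2  8.4  7.6] w 19.3 [ 482.  -319.2   87.2]
```

```bash
python3 -m pendant '[[[0.002,0.002,0,0],[0.002,0.001,0,0],[0,0,0,0]]]'|grep force; python3 w.py
```

```text
contact_force: [-2.9, 23.2, 13.5]
grip_force: 15.0
t 14.82 slicer [-44.6  -1.1] z 87.0 yaw_rel -0.1 F [-2.9 23.2 13.5] w 19.6 [ 482.3 -319.6   87. ]
```

Latch is against its shut stop. I'll release, lift and check.

```bash
python3 -m pendant '[[[0,0,0,0],[0,0,0,0],[0,0,0,0],[0,0,-0.045,0],[0,0,-0.045,0],[-0.05,-0.03,0,0],[0,-0.05,-0.02,0],[0,-0.06,0,0],[0,0,0,0]]]' 0.55|grep force; python3 w.py
python3 - <<'E'
from h import *
d=grab('top'); P=pts(d)
cv2.imwrite('pics/c6.png',cv2.convertScaleAbs(cv2.resize(d['frame'][120:372,170:460,::-1],None,fx=2.3,fy=2.3,interpolation=cv2.INTER_CUBIC),alpha=1.5))
for lo,hi in ((86,95),(102,112)):
    m=rim(P,lo,hi,(290,190,420,330)); n,l,st,c=cv2.connectedComponentsWithStats(m.astype(np.uint8))
    for i in range(1,n):
        if st[i,4]>30: q=P[l==i]; print(lo,st[i],sl(q.mean(0)).round(1),q[:,2].mean())
for n,b,lo,hi in (('salt',(260,148,305,195),36,46),('stone',(408,215,455,262),55,66),('chili',(383,275,422,315),22,38)):
    m=rim(P,lo,hi,b); print(n,cv2.minEnclosingCircle(P[m][:,:2].astype(np.float32)))
E
```

```text
contact_force: [-1.0, -0.6, -1.2]
grip_force: 0.0
t 15.95 slicer [-90.  138.3] z 197.7 yaw_rel 0.26 F [-1.  -0.6 -1.2] w 47.3 [ 502.4 -174.4  197.7]
86 [323 215  44  24 230] [20.6 -0.3] 90.58689872273139
102 [323 256  12  12 112] [-44.1  -2. ] 106.99212114877794
salt ((646.8010864257812, -238.90415954589844), 35.54111862182617)
stone ((525.4107055664062, -500.6929931640625), 34.36407470703125)
chili ((426.7106018066406, -453.2602844238281), 28.967565536499023)
```

View pics/c6.png

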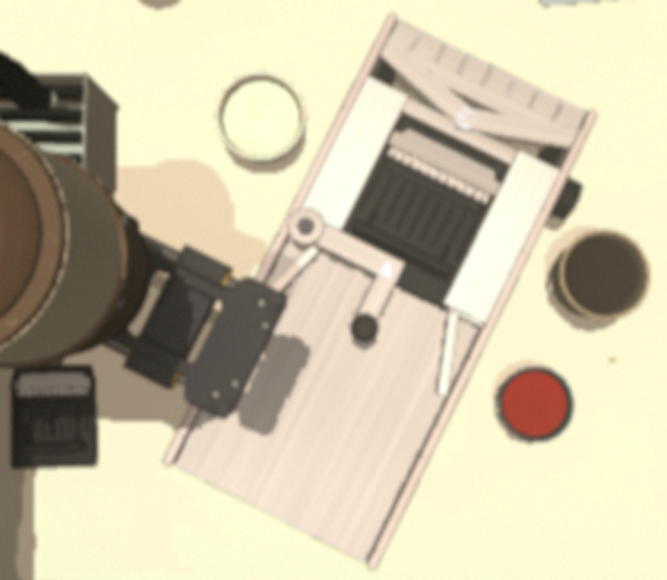

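The crop shows the insert home in the bay and the latch bar across behind its tab. The knob is at crop pixel (364,328), slicer (−44, −2), which is fully shut. The ramekins haven't moved and the arm is clear.

```bash
python3 -c "
from station import workorder; print(workorder.finish_job())"
```

```text
the job is handed in; nothing more can be done
None
```

The job is handed in: the julienne insert is fully home and flat against the stop, the latch is fully shut behind its tab, and the three ramekins stand where they were; it took about 16 s of the 58 s allowed.

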